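# Close the grinder's terminal box

### The job

Close the open terminal box beside the bench grinder with the cover that has a tongue: hook the tongue into the slot under the box's hood while the cover is tilted with its other end up, then pivot the cover down until it snaps flat under the spring catch, and let go. The similar cover without a tongue does not belong here.

Things in the scene. Friction and masses are not known exactly. Their poses are not given: they have to be found in the camera images.
- cover: Loose bare steel plate 110 (x) by 90 (y) by 4 mm, 0.1-0.2 kg, flat on the bench. Origin: plate's centre, underside; z up. A flat tongue 40 wide, 4 thick juts 16 mm from its -x edge, in the plate's plane. Upright grip rib on the middle: 12 mm thick (x), 50 long (y), top 38 mm above the underside. Its tail is the +x edge, x = 55. The like plate with a rib but no tongue is a bystander; they may swap sides.
- tongue_tip (a point): Middle of the tongue's tip edge, underside of the cover: cover x = -71 mm, y = 0, z = 0; axes as the cover's. Fully hooked, with the cover flat, it is at box x = -77, z = 50 mm; the plate's shoulders then meet the hood's cheeks and the cover's origin is at box x = -6 mm.
- housing: Fixed grey box 170 (x) by 110 (y) mm. Origin: centre of underside; z up. Flat rim at z = 50 mm round an opening 100 by 64 mm; the cover lies on it. The -x end (towards the robot) has a hood 72 wide, top at z = 69, with a slot open to +x: mouth at x = -61, back wall at x = -79, y = -30 to 30, z = 50 to 64 mm. A spring catch is at the +x end.
- latch (a joint): Spring catch of the box, 36 mm wide, slides to box +x: 0 m home, 0.020 m pushed back (spring 1.8 to 4.8 N). At 0 its nose reaches box x = 43 mm, its underside 1.5 mm above a closed cover; a steep ramp rises from z = 56 there to 80 mm (its top) at x = 54. A tail pressed down on the ramp with about 5 to 15 N pushes it back; it springs over the flat plate by itself.
Things that resemble listed ones, but are neither listed nor needed, are in the scene too. Leave any green look-alike of the cover alone.

How it is judged:
By the outcome, as a careful person would: the job done as asked, in the order asked, and still so for the second after the job is handed in, with the robot touching nothing.
It also fails if it takes over 43 s, if anything falls off the work surface, if the arm or the gripper's body presses on something with over 40 N, if the wrist force passes 120 N, or if a joint passes its speed limit or range.

### The arm

A 6-joint arm with a two-finger parallel gripper is mounted at the origin on the work surface. World frame = base frame: x ahead of the robot, y to its left, z up, the work surface at z = 0. Lengths are in m, angles in rad, forces in N, time in s.
With the tool pointing down it reaches from about 0.3 to 0.875 m from the base axis. Payload 6.4 kg.
Tool frame: the origin (TCP) lies on the centre line of the jaws, within the pads' length; the fingertips stand r.tip_reach ahead of it and the grasp point (between the pads) lies 6 mm ahead of it (r.tip_reach is the distance from the TCP to the fingertips, in m); z points along the fingers, y is the direction in which the jaws open and shut (so a half turn about z gives the same grasp; the last joint's range is limited). The gripper opens to 85 mm and grips with 20 to 120 N. Pads are 22 mm wide; open, the fingers measure 114 mm over their backs; the gripper's body (76 mm by 85 mm) begins 54 mm behind the grasp point. The pads swing forward as they close: fully open they stand 13 mm farther back than shut.
Start: joints at [1.03, 0.181, 1.607, -0, 1.354, -0.206], TCP at [0.189, 0.543, 0.256] pointing down, gripper open.
Joint ranges: [-2.99, 2.99], [-0.89, 2.07], [0.3, 2.58], [-1.14, 4.28], [0, 2.63], [-3.12, 3.12]. Speed limits (rad/s): [2.57, 2.57, 3.01, 3.14, 3.14, 3.14].

### API

Orientations are given as a unit quaternion [w, x, y, z].
In Python, from station import r gives the robot as it stands. Calls block until the motion is done:
- r.movep(position, orientation): joint-space move of the TCP to a pose.
- r.line_to(position, max_speed=0.15, attitude=None, stop_force=None): straight line of the TCP; attitude=None keeps the orientation; max_speed is the mean speed in m/s. With stop_force (N) it stops when the force on the tool has changed by that much, and returns True; else False.
- r.move_joints(angles): joint-space move.
- r.move_gripper(opening, force=None): opening from 0.0 (shut) to 1.0 (fully open); force is the grip in N (None keeps the last); returns when the fingers have stopped.
- r.sleep(seconds).
- r.solve_ik(position, orientation): joint angles nearest the present ones, or None.
- r.get_obs(): the state.
- r.get_image(name): name is "side" or "top"; returns a dict with "frame" (400x640x3 uint8, red, green, blue), "fx", "fy", "cx", "cy" (pixels), "pose" (4x4, takes a point from camera to world coordinates). Camera axes: x right, y down, z forward; pixel columns grow to the right and rows downward; lengths in m; the calibration is good to about 2 mm. A picture is of the moment at which its call begins. There is no depth.
A pose or a line that the arm cannot do raises r.IKError and nothing moves.
- r.job_done(): hands the job in, once; it reports no verdict.
The state is a dict: "time_s": time; "joints": joint angles; "qvel": joint speeds; "joint_efforts": joint torques, N m; "eef_pos": TCP position; "eef_rot": TCP orientation; "force": force on the tool from outside, world axes, zero at the start; "torque": the same for the moment, N m; "finger_gap": opening from 0.0 (shut) to 1.0 (fully open).
Only numpy, scipy, OpenCV 4.12 (cv2) and the standard library are available. Lean on these libraries where they do the work, as an engineer would, in place of code of your own. Each camera call takes 0.05 s, during which the arm holds its last target.

## Working session

There is one attempt and no reset: what is moved stays moved. The work goes in short steps, each a Python script; the robot and the scene stay as the last script left them, time stands still between calls to the robot, and variables do not carry over. Pictures are saved under pics/ and viewed, and the job is handed in when it is done.

```bash
mkdir -p pics; ls; python3 - <<'E'
from station import r
import cv2,numpy as np
for n in("top","side"):
    d=r.get_image(n); cv2.imwrite(f"pics/{n}0.png",d["frame"][:,:,::-1]); print(n,d["fx"],d["fy"],d["cx"],d["cy"]); print(np.round(d["pose"],4).tolist())
o=r.get_obs(); print(o, r.tip_reach)
E
```

```text
pics
top 509.16714756764463 509.16714756764463 317.4262299347678 205.7286087231479
[[0.0005, -0.9965, 0.0841, 0.3027], [-1.0, -0.0006, -0.0012, -0.0361], [0.0013, -0.0841, -0.9965, 1.4884], [0.0, 0.0, 0.0, 1.0]]
side 394.90249698082914 394.90249698082914 325.8661195116592 194.55147051532398
[[0.988, -0.1075, 0.1108, 0.3167], [-0.1541, -0.7357, 0.6595, -0.8123], [0.0106, -0.6687, -0.7435, 0.9263], [0.0, 0.0, 0.0, 1.0]]
{'time_s': 0.1, 'joints': array([ 1.02970726e+00,  1.81481978e-01,  1.60792823e+00,  4.65523843e-07,
        1.35379511e+00, -2.06295826e-01]), 'qvel': array([-0.00064794, -0.00215199, -0.00325837, -0.00180429,  0.00025995,
        0.00185349]), 'joint_efforts': array([-1.29849377e-03, -4.45870936e+01, -3.52238882e+01, -2.90564076e-04,
        3.99188270e-03,  2.68014526e-05]), 'eef_pos': array([0.1886655 , 0.54267293, 0.25545587]), 'eef_rot': array([-2.94567654e-04,  1.66615925e-01,  9.86021543e-01, -7.50600942e-04]), 'force': array([-0.3385386,  0.279532 ,  0.1558752]), 'torque': array([ 0.0260946 , -0.00245226, -0.0444442 ]), 'finger_gap': 1.0003356443802645} 0.025
```

View pics/top0.png

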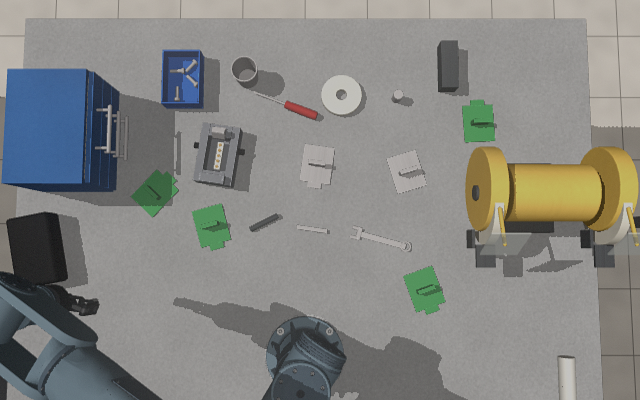

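View pics/side0.png

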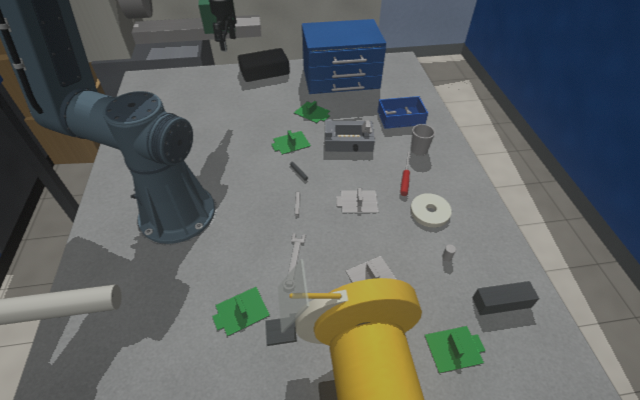

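Two bare steel plates stand out: top pixels (318,165), which seems to have a tongue at (319,186), and (407,171). The box is at (220,155). I'll enlarge these areas to confirm.

```bash
python3 - <<'E'
import cv2,numpy as np
t=cv2.imread("pics/top0.png")
a=cv2.resize(t[130:210,285:445],None,fx=5,fy=5,interpolation=cv2.INTER_CUBIC); cv2.imwrite("pics/cropA.png",a)
b=cv2.resize(t[110:200,180:265],None,fx=6.5,fy=6.5,interpolation=cv2.INTER_CUBIC); cv2.imwrite("pics/cropB.png",b)
E
```

```text
(no output)
```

View pics/cropA.png

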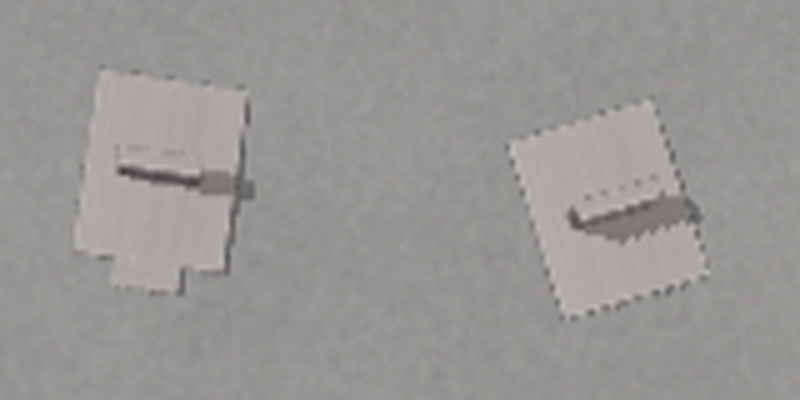

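View pics/cropB.png

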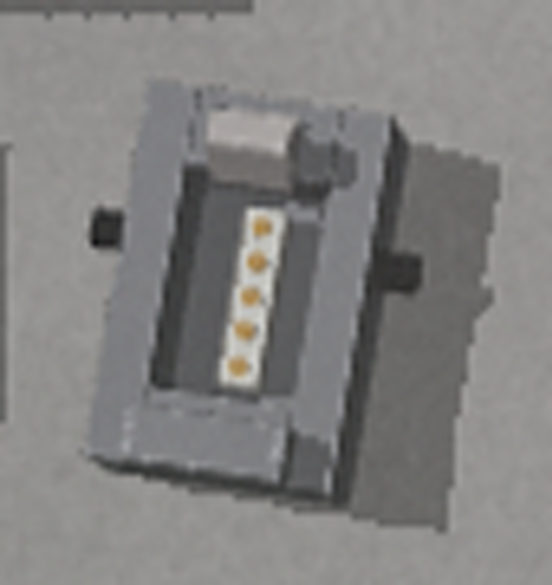

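Crop A settles it: the left plate (318,165) has the tongue, at about (315,187) and pointing towards the robot. The right plate (407,171) has none, so it's the bystander. In crop B the box's hood is at the robot-side end and the pale catch is at the far end.

```bash
python3 - <<'E'
import cv2,numpy as np
t=cv2.imread("pics/side0.png")
a=cv2.resize(t[105:225,300:400],None,fx=5,fy=5,interpolation=cv2.INTER_CUBIC); cv2.imwrite("pics/cropS.png",a)
E
```

```text
(no output)
```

View pics/cropS.png

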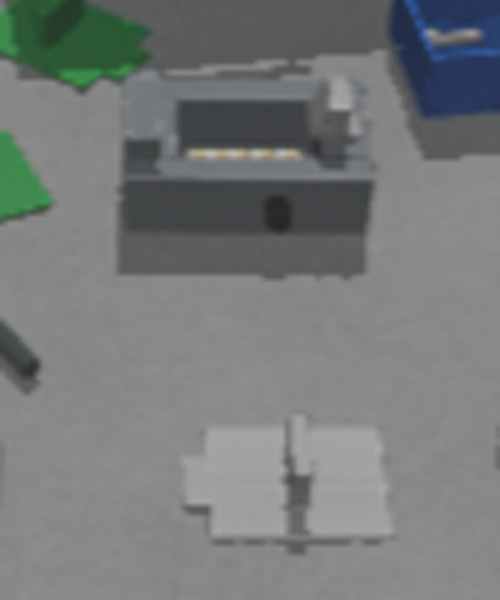

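```bash
cat > h.py <<'E'
import numpy as np,cv2
from scipy.optimize import least_squares
def proj(d,P):
    T=np.linalg.inv(d["pose"]);c=np.asarray(P)@T[:3,:3].T+T[:3,3]
    return np.c_[d["fx"]*c[:,0]/c[:,2]+d["cx"],d["fy"]*c[:,1]/c[:,2]+d["cy"]]
def place(p,M):
    c,s=np.cos(p[2]),np.sin(p[2]);M=np.asarray(M)/1000
    return np.c_[p[0]+c*M[:,0]-s*M[:,1],p[1]+s*M[:,0]+c*M[:,1],M[:,2]]
def fit(cs,p0):
    f=lambda p:np.concatenate([(proj(d,place(p,M))-px).ravel() for d,M,px in cs])
    s=least_squares(f,p0,loss="soft_l1"); return s.x,np.round(f(s.x).reshape(-1,2),1)
cr=lambda a,o,k:(np.array(a,float)+.5)/k-.5+np.array(o)
E
cat > f.py <<'E'
from station import r
from h import *
D={n:r.get_image(n) for n in("top","side")}
cov=[(55,45,4),(55,-45,4),(-55,-45,4),(-55,45,4),(-71,20,4),(-71,-20,4)]
ct=cr([(100,70),(248,90),(227,272),(75,250),(112,288),(183,293)],(285,130),5)
csd=cr([(380,427),(393,535),(210,533),(205,427),(183,457),(189,507)],(300,105),5)
bt=[(85,55,50),(85,-55,50),(-85,55,50)]
btp=cr([(150,80),(395,117),(90,455)],(180,110),6.5)
bs=[(-85,-55,50),(85,-55,50),(-85,-55,0),(85,-55,0)]
bsp=cr([(123,180),(375,181),(119,275-3),(365,275)],(300,105),5)
bsp[2:]=cr([(121,235),(368,235)],(300,105),5)
def go(nm,a,b,p0):
    for q,cs in (("top",[a]),("side",[b]),("both",[a,b])):
        p,res=fit(cs,p0); print(nm,q,np.round(p,4),res.tolist())
    return p
pc=go("cov",(D["top"],cov,ct),(D["side"],cov,csd),[.43,-.03,0])
pb=go("box",(D["top"],bt,btp),(D["side"],bs,bsp),[.43,.2,0])
np.save("pc.npy",pc);np.save("pb.npy",pb)
box=[[(85,55,50),(85,-55,50),(-85,-55,50),(-85,55,50)],[(50,32,50),(50,-32,50),(-50,-32,50),(-50,32,50)],[(-61,36,69),(-61,-36,69),(-85,-36,69),(-85,36,69)],[(85,55,0),(85,-55,0),(-85,-55,0),(-85,55,0)],[(54,18,80),(54,-18,80),(43,-18,56),(43,18,56)]]
cp=[[(55,45,4),(55,-45,4),(-55,-45,4),(-55,-20,4),(-71,-20,4),(-71,20,4),(-55,20,4),(-55,45,4)],[(6,25,38),(6,-25,38),(-6,-25,38),(-6,25,38)]]
for n,o,w,h,k in(("top",(180,110),170,90,4.7),("side",(300,105),100,120,5)):
    im=D[n]["frame"][:,:,::-1][o[1]:o[1]+h,o[0]:o[0]+w]; im=cv2.resize(im,None,fx=k,fy=k,interpolation=cv2.INTER_CUBIC)
    for p,L in((pb,box),(pc,cp)):
        for l in L:
            u=((proj(D[n],place(p,l))-o+.5)*k-.5).round().astype(int); cv2.polylines(im,[u],True,(0,0,255),1)
    cv2.imwrite(f"pics/ov_{n}.png",im)
E
python3 f.py
```

```text
cov top [ 0.5521 -0.037  -0.1267] [[-0.2, -0.0], [0.4, -0.2], [-0.0, 0.1], [-0.0, 0.6], [0.3, -0.6], [-0.4, 0.2]]
cov side [ 0.5526 -0.034  -0.1412] [[-0.1, -0.1], [0.2, 0.1], [0.5, 0.7], [0.3, -0.0], [-0.1, -0.2], [-0.9, -0.4]]
cov both [ 0.5522 -0.036  -0.1322] [[-0.4, -0.1], [0.2, -0.2], [-0.5, 0.1], [-0.5, 0.4], [-0.2, -0.7], [-0.8, 0.1], [-0.2, 0.2], [0.3, 0.5], [0.6, 1.3], [0.2, 0.5], [-0.1, 0.5], [-0.8, 0.2]]
box top [ 0.5738  0.2495 -0.142 ] [[0.1, -0.0], [0.2, -0.4], [-0.3, 0.4]]
box side [ 0.5726  0.2517 -0.1469] [[0.2, -0.0], [-0.3, -0.1], [0.5, 0.0], [-0.4, 0.1]]
box both [ 0.5732  0.2504 -0.1494] [[-0.0, 0.1], [0.1, 0.0], [-0.8, 0.4], [0.4, 0.2], [-0.1, 0.2], [0.7, 0.2], [-0.1, 0.4]]
```

View pics/ov_top.png

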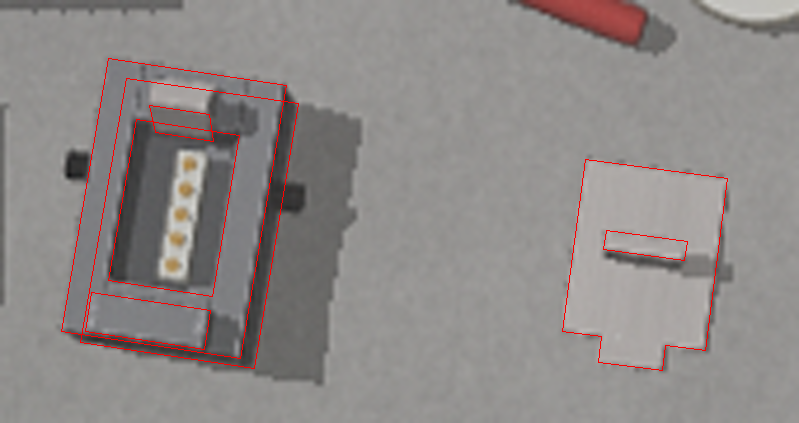

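View pics/ov_side.png

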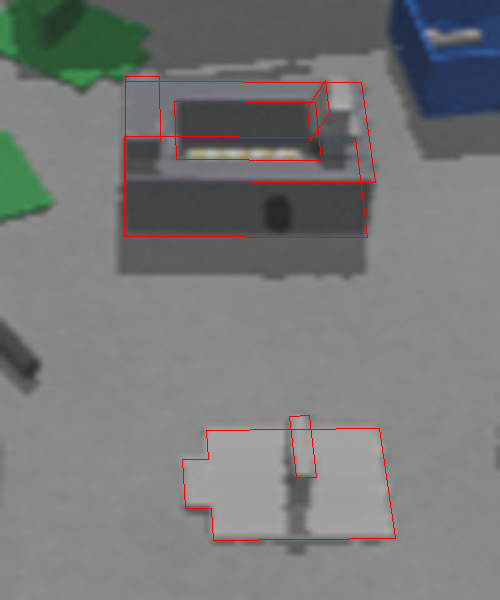

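Both fits agree to about 1–2 mm across the two views. Next: check IK along the whole path, then grasp.

```bash
cat >> h.py <<'E'
from scipy.spatial.transform import Rotation as Ro
G=0.0345  # TCP height above cover underside
pc=np.array([.5522,-.036,-.132]); pb=np.array([.5734,.2503,-.1465])
SG=1
def quat(yaw,th):
    # tool y = SG*cover x, z = -cover z
    R=Ro.from_euler('z',yaw)*Ro.from_euler('y',-th)
    M=np.array([[0,SG,0],[SG,0,0],[0,0,-1.]]) # columns: x=SG*ycov, y=SG*xcov, z=-z
    q=(R*Ro.from_matrix(M)).as_quat(); return [q[3],q[0],q[1],q[2]]
def tcp_for(frame,xt,zt,th,yt=0):
    """tip at (xt,yt,zt) mm in frame, tilt th -> TCP pos, quat"""
    o=np.array([xt,yt,zt])+Ro.from_euler('y',-th).apply([71,0,G*1000])
    return place(frame,[o])[0],quat(frame[2],th)
E
python3 - <<'E'
from station import r
import h; from h import *
print(r.get_obs()["time_s"])
for sg in(1,-1):
    h.SG=sg
    L=[tcp_for(pc,-71,150,0),tcp_for(pc,-71,0,0)]+[tcp_for(pb,-40,140,.35),tcp_for(pb,-50,53,.35),tcp_for(pb,-74,52,.35),tcp_for(pb,-77,50,0)]
    for p,q in L:
        j=r.solve_ik(p,q); print(sg,np.round(p,3),None if j is None else np.round(j,2))
E
```

```text
0.2
1 [ 0.552 -0.036  0.184] [-0.28  0.21  1.73 -0.    1.21 -0.15]
1 [ 0.552 -0.036  0.034] [-0.28  0.44  1.79 -0.    0.91 -0.15]
1 [0.588 0.248 0.197] [ 0.28  0.22  1.73 -0.18  0.88  0.52]
1 [0.578 0.25  0.11 ] [ 0.29  0.33  1.8  -0.22  0.71  0.58]
1 [0.554 0.253 0.109] [ 0.31  0.29  1.85 -0.24  0.7   0.61]
1 [0.567 0.251 0.084] [ 0.23  0.48  1.6  -0.    1.06  0.37]
-1 [ 0.552 -0.036  0.184] [-0.28  0.21  1.73 -0.    1.21  2.99]
-1 [ 0.552 -0.036  0.034] [-0.28  0.44  1.79 -0.    0.91  2.99]
-1 [0.588 0.248 0.197] [ 0.28  0.22  1.73 -0.18  0.88 -2.62]
-1 [0.578 0.25  0.11 ] [ 0.29  0.33  1.8  -0.22  0.71 -2.56]
-1 [0.554 0.253 0.109] [ 0.31  0.29  1.85 -0.24  0.7  -2.53]
-1 [0.567 0.251 0.084] [ 0.23  0.48  1.6  -0.    1.06 -2.77]
```

```bash
python3 - <<'E'
from station import r
from h import *
def st(t): o=r.get_obs(); print(t,round(o["time_s"],2),np.round(o["eef_pos"],4),"F",np.round(o["force"],1),"gap",round(o["finger_gap"],3))
p,q=tcp_for(pc,-71,100,0); r.movep(p,q); st("pre")
p,q=tcp_for(pc,-71,0,0)
hit=r.line_to(p,0.12,stop_force=8); st("down %s"%hit)
if not hit:
    r.move_gripper(0.0,100); st("grip")
    p,q=tcp_for(pc,-71,110,0); r.line_to(p,0.15); st("lift")
    p,q=tcp_for(pb,-45,120,.35); r.movep(p,q); st("over")
d={n:r.get_image(n) for n in("top","side")}
a=d["side"]["frame"][60:240,250:450,::-1]; b=d["top"]["frame"][90:210,140:360,::-1]
cv2.imwrite("pics/g1.png",cv2.resize(a,None,fx=3,fy=3,interpolation=2)); cv2.imwrite("pics/g1t.png",cv2.resize(b,None,fx=3,fy=3,interpolation=2))
E
```

```text
pre 2.67 [ 0.5523 -0.0352  0.1347] F [-0.3 -0.2 -0. ] gap 1.003
down False 3.65 [ 0.5529 -0.0361  0.0352] F [-0.  -0.3 -0.5] gap 1.002
grip 4.33 [ 0.5525 -0.0361  0.0349] F [-0.8  0.2  3.5] gap 0.122
lift 5.21 [ 0.5514 -0.0358  0.1434] F [-0.4 -0.8 -0.6] gap 0.119
over 6.32 [0.5831 0.2479 0.176 ] F [-0.4 -0.3 -1.2] gap 0.119
```

View pics/g1.png

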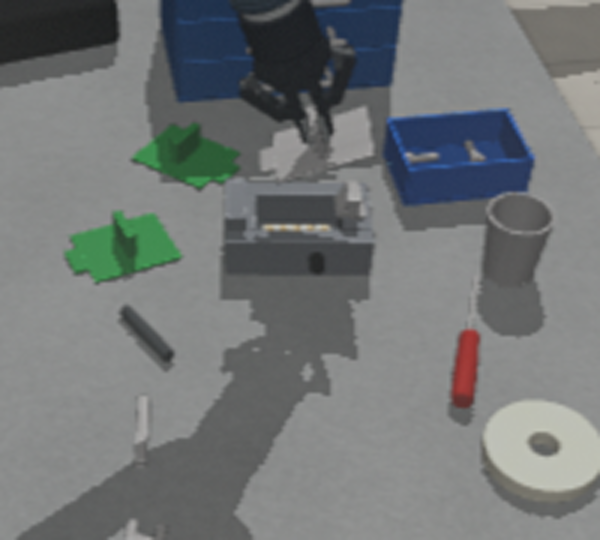

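View pics/g1t.png

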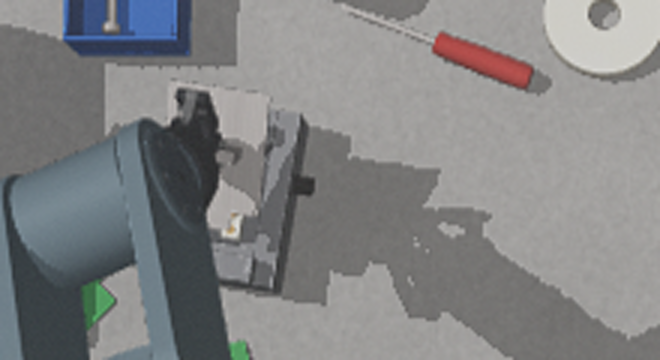

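The side view shows the cover held tilted above the box, tail up at about (355,130) and tongue at about (265,160). Next I'll lower it and slide the tongue in until it makes contact.

```bash
python3 - <<'E'
from station import r
from h import *
def tip():
    o=r.get_obs(); w,x,y,z=o["eef_rot"]; R=Ro.from_quat([x,y,z,w])
    # tip in tool: cover tip rel TCP: cover(-71,0,-G) -> tool y=cover x, z=-cover z
    P=o["eef_pos"]+R.apply([0,-.071,G]); B=Ro.from_euler('z',-pb[2]).apply(P-[pb[0],pb[1],0])*1000
    yv=R.apply([0,1,0]); return np.round(B,1),round(np.degrees(np.arcsin(yv[2])),2)
def st(t): o=r.get_obs(); print(t,round(o["time_s"],2),tip(),"F",np.round(Ro.from_euler('z',-pb[2]).apply(o["force"]),1),"gap",round(o["finger_gap"],3))
st("0")
p,q=tcp_for(pb,-47,53,.35); h=r.line_to(p,0.1,q,stop_force=8); st("down %s"%h)
if not h:
    p,q=tcp_for(pb,-79,53,.35); h=r.line_to(p,0.03,q,stop_force=6); st("in %s"%h)
d={n:r.get_image(n) for n in("top","side")}
a=d["side"]["frame"][70:190,290:410,::-1]
cv2.imwrite("pics/g2.png",cv2.resize(a,None,fx=5,fy=5,interpolation=2))
E
```

```text
0 6.42 (array([-44.5,  -1.4, 119.5]), np.float64(20.0)) F [-0.6 -0.5 -1.5] gap 0.117
down False 7.23 (array([-46.4,   0.2,  53.5]), np.float64(20.11)) F [-0.8  0.1 -1.2] gap 0.12
in True 8.12 (array([-74.9,   0.1,  53.2]), np.float64(20.21)) F [ 4.   0.4 -1.1] gap 0.118
```

View pics/g2.png

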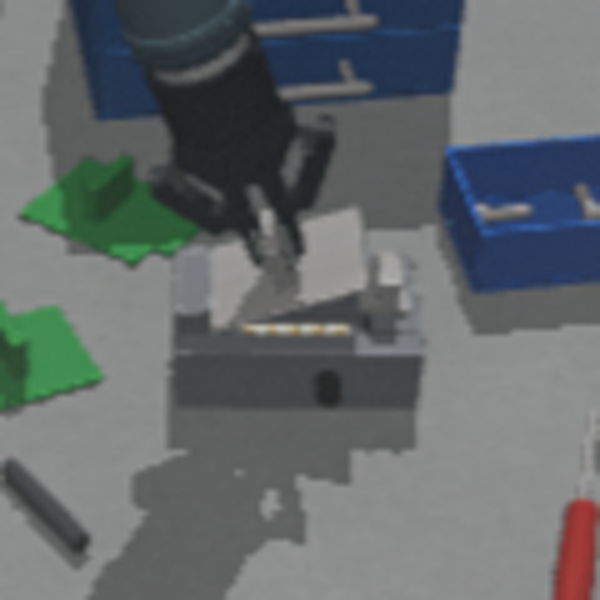

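The tongue stopped at tip x = −74.9, and shoulder contact at 20° is predicted at −74.6, so it is in the slot with the shoulders on the cheeks. Now I'll pivot it down.

```bash
cat >> h.py <<'E'
def mk(r):
    def tip():
        o=r.get_obs(); w,x,y,z=o["eef_rot"]; R=Ro.from_quat([x,y,z,w])
        P=o["eef_pos"]+R.apply([0,-.071,G]); B=Ro.from_euler('z',-pb[2]).apply(P-[pb[0],pb[1],0])*1000
        return np.round(B,1),float(round(np.degrees(np.arcsin(R.apply([0,1,0])[2])),2))
    def st(t): o=r.get_obs(); print(t,round(o["time_s"],2),*tip(),"F",np.round(Ro.from_euler('z',-pb[2]).apply(o["force"]),1),"M",np.round(Ro.from_euler('z',-pb[2]).apply(o["torque"]),2),"gap",round(o["finger_gap"],3))
    return st
E
python3 - <<'E'
from station import r
from h import *
st=mk(r); r.move_gripper(0.0,120)
for deg,zt in((17,51.5),(14,50.5),(11,50.3),(9,50.2),(7,50),(5,50),(3.5,50),(2,50),(1,50),(0,50)):
    t=np.radians(deg); p,q=tcp_for(pb,-60.9-16*np.cos(t)+4*np.sin(t),zt,t)
    h=r.line_to(p,0.02,q,stop_force=40); st(f"{deg} {h}")
    if h: break
a=r.get_image("side")["frame"][70:190,290:410,::-1]
cv2.imwrite("pics/g3.png",cv2.resize(a,None,fx=5,fy=5,interpolation=2))
E
```

```text
17 False 8.87 [-75.3  -0.2  51.1] 16.98 F [ 2.8 -0.5 -0.6] M [-0.06 -0.34 -0.06] gap 0.115
14 False 9.25 [-75.5  -0.1  50.3] 14.02 F [ 2.5 -0.4 -0.6] M [-0.05 -0.2  -0.05] gap 0.119
11 False 9.6 [-75.7  -0.   50.2] 11.05 F [2.3 0.2 0.8] M [-0.09 -0.22 -0.05] gap 0.117
9 False 9.88 [-75.9  -0.   50.2] 9.06 F [ 1.4 -1.7  1.7] M [-0.12 -0.28  0.01] gap 0.12
7 False 10.18 [-76.2   0.2  50.3] 7.06 F [ 1.1 -0.1  4.2] M [-0.09 -0.07  0.03] gap 0.117
5 False 10.46 [-76.3   0.2  50.2] 5.08 F [ 0.1 -0.6  5.9] M [-0.03 -0.03 -0.04] gap 0.119
3.5 False 10.71 [-76.4   0.3  50.3] 3.59 F [-0.2 -0.8  6.9] M [ 0.02 -0.01  0.03] gap 0.116
2 False 10.96 [-76.5   0.2  50.1] 2.09 F [2.6 0.5 5.4] M [ 0.02  0.01 -0.01] gap 0.113
1 False 11.21 [-76.6   0.2  50. ] 1.09 F [3.5 0.8 4.9] M [ 0.09 -0.05 -0.05] gap 0.122
0 False 11.46 [-76.6   0.3  50.4] 0.07 F [1.2 0.8 6.9] M [ 0.07 -0.15  0.03] gap 0.117
```

View pics/g3.png

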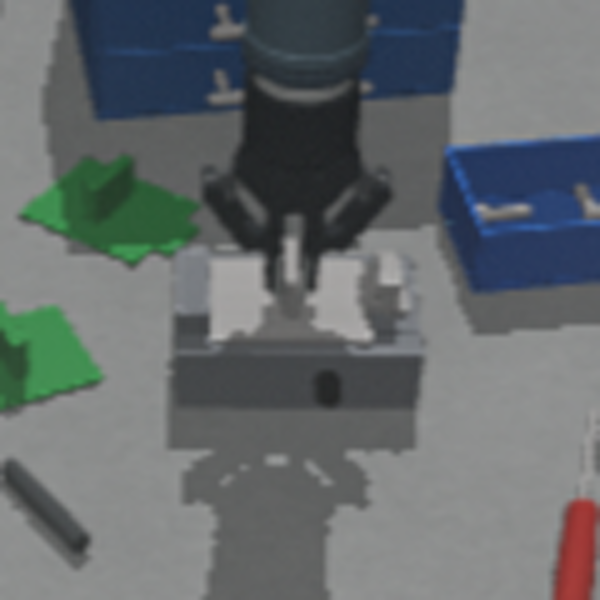

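```bash
python3 - <<'E'
from station import r
from h import *
st=mk(r)
t=np.radians(-1); p,q=tcp_for(pb,-76.6,49.2,t)
h=r.line_to(p,0.02,q,stop_force=25); st(f"press {h}")
p,q=tcp_for(pb,-76.6,50,0); r.line_to(p,0.02,q); st("flat")
r.move_gripper(0.3); r.sleep(.2); st("open")
p,q=tcp_for(pb,-76.6,170,0); r.line_to(p,0.12,q); st("up")
j=r.get_obs()["joints"].copy(); j[0]-=.75; j[1]-=.15; r.move_joints(j); st("away")
for n,o,w,hh,k in(("top",(180,110),100,90,6),("side",(290,90),110,90,6)):
    d=r.get_image(n); im=cv2.resize(d["frame"][o[1]:o[1]+hh,o[0]:o[0]+w,::-1],None,fx=k,fy=k,interpolation=2)
    cf=np.array([pb[0],pb[1],pb[2]]); 
    for l in ([(49,45,54),(49,-45,54),(-61,-45,54),(-61,45,54)],[(0,25,88),(0,-25,88),(-12,-25,88),(-12,25,88)]):
        u=((proj(d,place(cf,l))-o+.5)*k-.5).round().astype(int); cv2.polylines(im,[u],True,(0,0,255),1)
    cv2.imwrite(f"pics/g4_{n}.png",im)
E
```

```text
press True 11.72 [-76.7   0.2  52.5] -1.09 F [-1.9 -1.6  7.6] M [-0.16  0.02 -0.1 ] gap 0.117
flat 11.97 [-76.4   0.1  50.3] 0.1 F [ 1.7 -0.2  6.8] M [ 0.03 -0.21  0.01] gap 0.116
open 12.47 [-76.9  -0.1  49.7] -0.04 F [0.2 0.7 0.1] M [-0.01 -0.01 -0.04] gap 0.298
up 13.62 [-77.2  -0.3 169. ] -0.1 F [ 0.4 -0.3 -1.3] M [-0.02 -0.01 -0.03] gap 0.299
away 15.33 [  41.  -402.8  251.4] 7.86 F [ 0.8 -1.  -0.2] M [-0.    0.02  0.01] gap 0.301
```

View pics/g4_top.png

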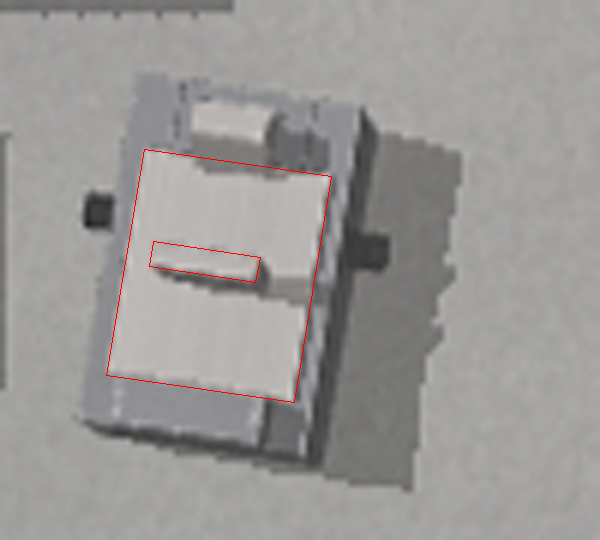

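View pics/g4_side.png

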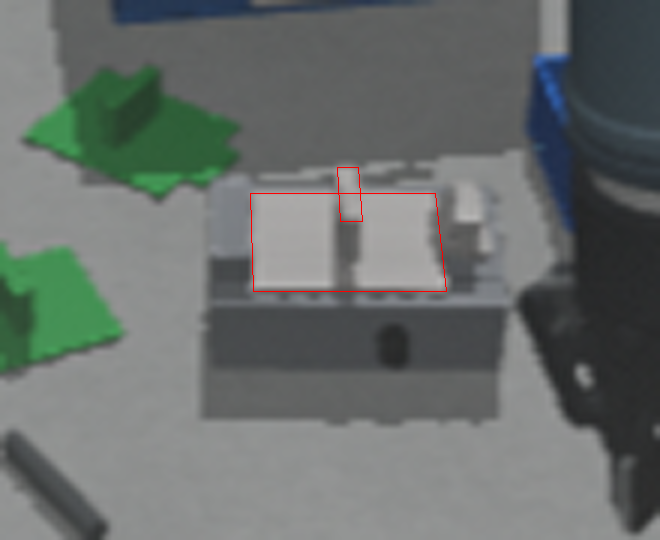

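The cover lies flat and matches the predicted closed outline in both views. I'll compare the catch position with the first pictures, since being held back by the plate edge would shift it at least 6 mm (about 2 px).

```bash
python3 - <<'E'
from station import r
import cv2,numpy as np
for n,(x,y,w,h) in {"top":(208,122,22,12),"side":(362,119,14,12)}.items():
    a=cv2.imread(f"pics/{n}0.png"); b=np.ascontiguousarray(r.get_image(n)["frame"][:,:,::-1])
    k=6; A=cv2.resize(a[y:y+h,x:x+w],None,fx=k,fy=k,interpolation=2); m=6
    B=cv2.resize(b[y-m:y+h+m,x-m:x+w+m],None,fx=k,fy=k,interpolation=2)
    R=cv2.matchTemplate(B,A,cv2.TM_CCOEFF_NORMED); _,v,_,l=cv2.minMaxLoc(R); print(n,"shift px",l[0]/k-m,l[1]/k-m,"score",v)
    cv2.imwrite(f"pics/cmp_{n}.png",np.hstack([cv2.resize(i[y-12:y+h+14,x-14:x+w+14],(390,300),interpolation=cv2.INTER_NEAREST) for i in(a,b)]))
print(r.get_obs()["time_s"])
E
```

```text
top shift px 0.0 0.0 score 0.997813880443573
side shift px 0.16666666666666696 0.0 score 0.982780396938324
15.5333
```

View pics/cmp_top.png

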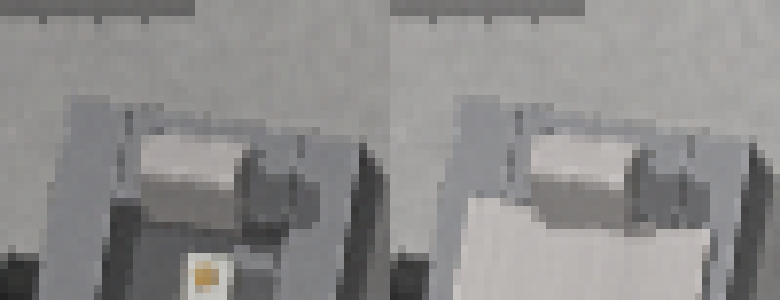

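View pics/cmp_side.png

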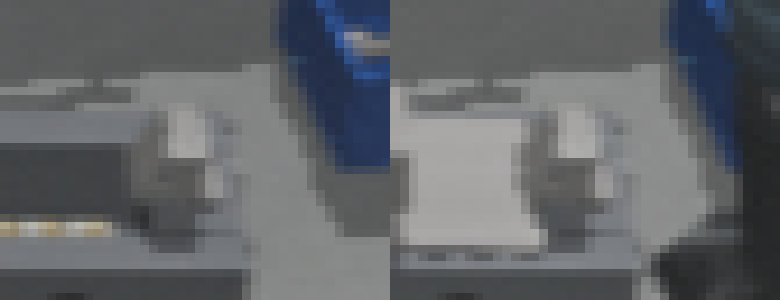

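The catch is back home (0 px shift in the top view), and its nose covers the plate's tail edge.

```bash
python3 -c "
from station import r
r.job_done()"
```

```text
the job is handed in; nothing more can be done
```

The terminal box is closed with the tongued cover, and the job is handed in. The robot's clock read 15.5 s at my last check, against the 43 s limit.

**What I did:** I picked the bare steel plate with the tongue by its rib and tilted it 20° with its tail up. I slid the tongue into the slot until the shoulders touched the hood: tip at box x = −74.9 mm, against −74.6 predicted. Then I pivoted it flat; the vertical force showed about 7 N at each step. I let go and moved the arm clear.

**Last checks:**
- **Cover:** it lies flat on the predicted closed outline to about a pixel in both views.
- **Catch:** it is back home, with a shift of 0 px in the top view and 0.17 px in the side view. Its nose covers the plate's tail edge.

**What disagreed or wasn't tested:** an extra 1° tail-down press before release hit its 25 N stop early, since the plate was already seated. I did not do a pull-up test on the catch.

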